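Snap a control board home on its standoffs

TASK

On the workbench two grey control housings stand open. In one of them the green circuit board, the one with the finned heat sink, still stands high on the tips of its four white barbed standoffs: press that board down at both ends until all four posts have clicked through and the board lies flat and fully home on their shoulders, then let go. The other housing is already finished.

Things in the scene. Friction and masses are not known exactly. Their poses are not given: they have to be found in the camera images.
- board: Green circuit board to press, 96 (its x) x 170 (its y) x 4 mm, loose, 12 mm square holes at x +-37, y +-70 mm; the standoff tips already poke through them, so it needs no aligning. Origin: centre of underside, z up; about 36 mm above the bench at first, 24 mm when home on the rigid shoulders. Finned heat sink and parts up to 22 mm tall within 45 mm of the middle along y; end strips are bare.
- housing: Open grey tray under that board, fixed, 130 (its x) x 210 (its y) mm, walls 16 mm high. Origin: centre of underside, on the bench (z = 0); axes as the board's. White standoffs at x +-37, y +-70 mm: shoulders 24 mm above the bench, over them rigid pins up to 44 mm with springy barbs 18 mm wide along x; the barbs fold in as the board passes and spring out over it. Press on the board, not on a pin.
- end_a (a point): Spot on the board's top face at its +y end, midway between that end's two posts: x 0, y +70 mm, 4 mm above the board's origin. Bare board 10 mm or more all round a closed fingertip pair. Pressed straight down here by about 12 mm, with 5 to 10 N, both posts of this end click through; home, this spot is 28 mm above the bench.
- end_b (a point): The same spot at the board's -y end: x 0, y -70 mm, 4 mm above the board's origin. When one end is down and the other not, the board slopes by about 5 degrees. In the other, finished housing (not listed) a like board with a plain block transformer instead of the heat sink is already down.
Things that resemble listed ones, but are neither listed nor needed, are in the scene too. Leave any orange or yellow look-alike of the board alone.

How it is judged:
By the outcome, as a careful person would: the job done as asked, in the order asked, and still so for the second after the job is handed in, with the robot touching nothing.
It also fails if it takes over 35 s, if anything falls off the work surface, if the arm or the gripper's body presses on something with over 40 N, if the wrist force passes 120 N, or if a joint passes its speed limit or range.

ROBOT

A 6-joint arm with a two-finger parallel gripper is mounted at the origin on the work surface. World frame = base frame: x ahead of the robot, y to its left, z up, the work surface at z = 0. Lengths are in mm, angles in rad, forces in N, time in s.
With the tool pointing down it reaches from about 400 to 925 mm from the base axis. Payload 12.5 kg.
Tool frame: the origin (TCP) lies at the very end of the fingers, on their centre line; the grasp point (between the pads) lies 19 mm behind it; z points along the fingers, y is the direction in which the jaws open and shut (so a half turn about z gives the same grasp; the last joint's range is limited). The gripper opens to 95 mm and grips with 3 to 60 N. Pads are 20 mm wide; open, the fingers measure 119 mm over their backs; the gripper's body (75 mm by 180 mm) begins 59 mm behind the grasp point.
Start: joints at [1.118, 0.491, 1.559, -0, 1.092, -0.106], TCP at [212.415, 587.815, 214.661] pointing down, gripper open.
Joint ranges: [-3.1, 3.1], [-0.84, 2.19], [0.05, 2.79], [-1.13, 4.28], [0.06, 2.93], [-2.69, 2.69]. Speed limits (rad/s): [2.22, 2.22, 2.79, 3.14, 3.14, 3.14].

INTERFACE

Orientations are given as [roll, pitch, yaw] about the fixed x, y, z axes, in that order (R = Rz(yaw) Ry(pitch) Rx(roll)).
In Python, from cell import env gives the robot as it stands.
- The arm moves only by the shell command python3 -m pendant 'ROWS'. ROWS is JSON, a list that holds one entry, the list of rows, each a list of 5 numbers: the opening, from 0 (shut) to 1 (fully open), then the shift along the tool's x, y, z in m, then the turn about the tool's z in rad. A call has exactly 8 rows; each row is the pose to reach, as a shift and turn from the pose commanded when the call began, along the tool's axes at that moment; what a row does not reach only later rows make up. A row lasts 1/10 s, in which the tool goes at most 50 mm and 8.59 degrees, less where a joint would pass 70% of its speed; a pose out of reach is approached as far as the arm can. A call with a gripper value outside its range is refused whole. The fingers move at their own pace and stop on an object; the grip force is fixed at half the most. Time passes only in rows, so rows that repeat a pose let the fingers close, or fill a call up. It gives the time, the measured TCP pose, the force and the opening at its end, in the units of the state.
- env.state(): the state, without advancing time (a new reading comes with each control period).
- env.read_camera(name): name is "scene" or "top" or "wrist"; returns a dict with "image" (420x560x3 uint8, blue, green, red), "range_z" (420x560 float32, mm along the optical axis (not along the pixel's ray), 0 where there is no reading), "fx", "fy", "cx", "cy" (pixels), "rvec" (rotation vector, rad) and "tvec" (3), from world to camera coordinates, as OpenCV has them; the wrist camera has in their place "tool_from_camera" (4x4, takes a point from camera to tool coordinates, whose origin is the TCP and whose axes are the flange's). Camera axes: x right, y down, z forward; pixel columns grow to the right and rows downward; lengths in mm; the calibration is good to about 2 mm. A picture is of the moment at which its call begins: read the wrist's pose just before it.
- env.job_done(): hands the job in, once; it reports no verdict.
The state is a dict: "t": time; "joints": joint angles; "qvel": joint speeds; "tau": joint torques, N m; "eef_pos": TCP position; "tcp_rot": TCP orientation; "ft_force": force on the tool from outside, world axes, zero at the start; "moment": the same for the moment, N m; "opening": opening from 0.0 (shut) to 1.0 (fully open).
Only numpy, scipy, OpenCV 4.12 (cv2) and the standard library are available. Lean on these libraries where they do the work, as an engineer would, in place of code of your own. Each camera call takes 0.05 s, during which the arm holds its last target. There are 200 camera calls.

## Working session

There is one attempt and no reset: what is moved stays moved. The work goes in short steps, Python scripts to look and compute and a shell command to move; the robot and the scene stay as the last step left them, time stands still between calls to the robot, and variables do not carry over. Pictures are saved under pics/ and viewed, about 8 in all and at most 12, crops included, and the job is handed in when it is done.

```bash
mkdir -p pics
cat > h.py <<'E'
import numpy as np, cv2
from cell import env
def snap(name,out=None):
    c=env.read_camera(name); np.savez(''+name+'.npz',**c)
    if out: cv2.imwrite('pics/'+out,c['image'])
    return c
def world(c,u,v,w=1):
    z=np.median([k for k in c['range_z'][v-w:v+w+1,u-w:u+w+1].ravel() if k>0])
    p=np.array([(u-c['cx'])/c['fx']*z,(v-c['cy'])/c['fy']*z,z])
    R=cv2.Rodrigues(np.array(c['rvec'],float))[0]
    return R.T@(p-np.array(c['tvec'],float).ravel())
E
python3 - <<'E'
from h import *
snap('top','top0.png'); snap('scene','scene0.png'); print(env.state())
E
```

```text
{'t': 0.1, 'joints': array([ 1.11842760e+00,  4.91521203e-01,  1.55940365e+00, -9.26987594e-06,
        1.09172192e+00, -1.05612898e-01]), 'qvel': array([-0.00254256, -0.00112393, -0.00214958, -0.00072701,  0.00053708,
        0.00012525]), 'tau': array([ 2.28451849e-03, -6.13627052e+01, -2.58606827e+01,  6.94058253e-02,
        4.71005717e-02, -5.81433346e-05]), 'eef_pos': array([212.29339222, 587.59802812, 214.10135549]), 'tcp_rot': array([-3.14054354e+00, -1.02946052e-04,  2.79484105e+00]), 'ft_force': array([ 0.41094202, -0.46095006, -0.55360778]), 'moment': array([ 0.01906533, -0.04628139, -0.01335873]), 'opening': 0.9978926860928504}
```

View pics/top0.png

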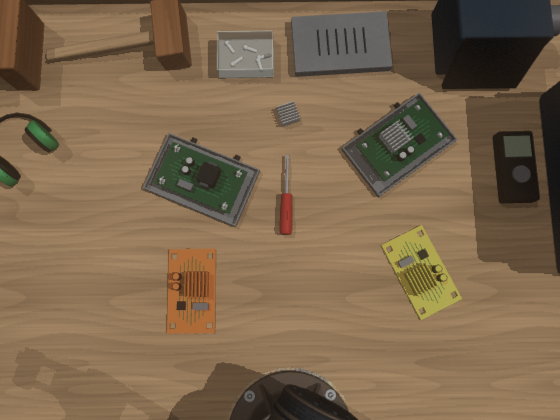

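View pics/scene0.png

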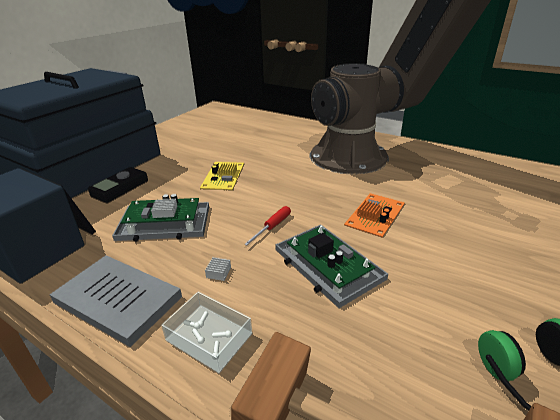

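Top view: the heat-sink board sits in the right housing (centre ~(398,145)). The transformer board, already down, is at ~(202,180). I'll crop the target and measure it.

Run:
```python
from h import *
c=dict(np.load('top.npz'))
im=c['image'][85:205,325:470]
cv2.imwrite('pics/crop1.png',cv2.resize(im,None,fx=5,fy=5,interpolation=cv2.INTER_CUBIC))
# green mask within region -> world points at board height
hsv=cv2.cvtColor(c['image'],cv2.COLOR_BGR2HSV)
m=cv2.inRange(hsv,(40,80,30),(85,255,255)); m2=np.zeros_like(m); m2[85:205,325:470]=m[85:205,325:470]
v,u=np.where(m2>0)
P=np.array([world(c,a,b,0) if c['range_z'][b,a]>0 else [0,0,0] for a,b in zip(u,v)])
ok=(P[:,2]>25)&(P[:,2]<50);P=P[ok]
r=cv2.minAreaRect(P[:,:2].astype(np.float32));print(len(P),r,np.median(P[:,2]))
A=np.c_[P[:,:2]-r[0],np.ones(len(P))];print(np.linalg.lstsq(A,P[:,2],rcond=None)[0])
```

```text
2252 ((587.8016967773438, -240.15858459472656), (95.479248046875, 171.81822204589844), 34.93073272705078) 40.157339261412815
[1.64922954e-03 9.78377830e-04 4.01384732e+01]
```

View pics/crop1.png

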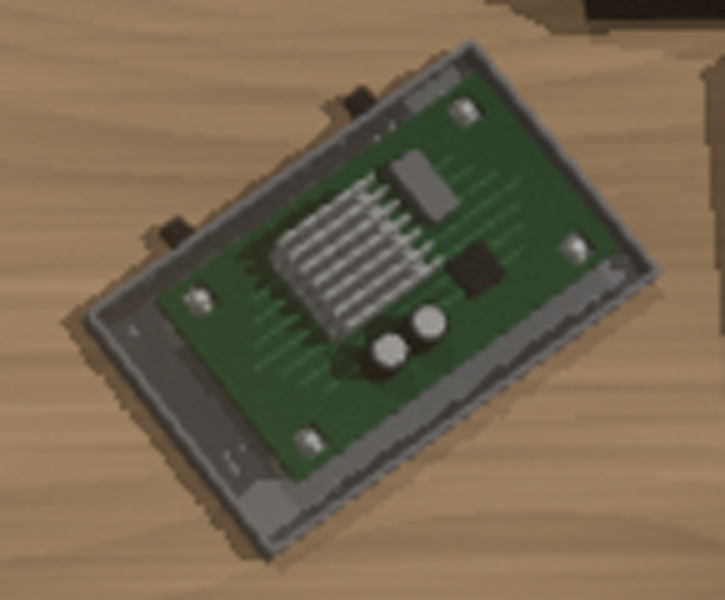

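```bash
cat >> h.py <<'E'
from scipy.spatial.transform import Rotation as Ro
C=np.array([587.8,-240.2]);a=np.radians(124.93);L=np.array([np.cos(a),np.sin(a)])
def go(end,z):
    s=env.state();R=Ro.from_euler('xyz',s['tcp_rot']).as_matrix()
    t=np.r_[C+end*70*L,z];d=R.T@(t-s['eef_pos'])
    tx=R[:,0];turn=-(a-np.arctan2(tx[1],tx[0]))
    turn=(turn+np.pi/2)%np.pi-np.pi/2
    print('t',s['t'],'target',t.round(1),'now',s['eef_pos'].round(1),s['tcp_rot'].round(3),'shift',d.round(1),'turn',turn.round(3),'F',s['ft_force'].round(1),'op',round(s['opening'],2),'j6',s['joints'][5].round(2))
E
python3 - <<'E'
from h import *
c=dict(np.load('top.npz'));go(1,100)
R=C-70*L
q=[(u,v,world(c,u,v,0)) for u in range(340,560,3) for v in range(0,300,3) if c['range_z'][v,u]>0]
for h in (70,110,200):
    w=[x for x in q if x[2][2]>h]
    for e in (1,-1):
        n=min(w,key=lambda x:np.hypot(*(x[2][:2]-(C+e*70*L))));print(h,e,n[:2],n[2].round(0),np.hypot(*(n[2][:2]-(C+e*70*L))).round())
E
```

```text
t 0.1 target [ 547.7 -182.8  100. ] now [212.3 587.6 214.1] [-3.141 -0.     2.795] shift [-577.3 -610.4  114.7] turn 0.614 F [ 0.4 -0.5 -0.6] op 1.0 j6 -0.11
70 1 (451, 69) [ 726. -340.   72.] 237.0
70 -1 (451, 69) [ 726. -340.   72.] 106.0
110 1 (460, 54) [ 734. -342.  119.] 245.0
110 -1 (460, 57) [ 732. -345.  111.] 115.0Traceback (most recent call last):
  File "<stdin>", line 8, in <module>
ValueError: min() iterable argument is empty
```

```bash
python3 -m pendant '[[[0,-0.577,-0.610,0.0,0.614],[0,-0.577,-0.610,0.0,0.614],[0,-0.577,-0.610,0.0,0.614],[0,-0.577,-0.610,0.0,0.614],[0,-0.577,-0.610,0.0,0.614],[0,-0.577,-0.610,0.0,0.614],[0,-0.577,-0.610,0.0,0.614],[0,-0.577,-0.610,0.0,0.614]]]'; python3 -c "from h import *;go(1,90)"
```

```text
t: 0.9
eef_pos: [372.4, 219.2, 214.7]
tcp_rot: [3.141, -0.0, 2.181]
ft_force: [0.4, 0.1, -0.0]
opening: 0.384
t 0.9 target [ 547.7 -182.8   90. ] now [372.4 219.2 214.7] [ 3.141 -0.     2.181] shift [-429.9  -86.8  124.6] turn 0.001 F [ 0.4  0.1 -0. ] op 0.38 j6 -0.23
```

```bash
python3 -m pendant '[[[0,-0.430,-0.087,0.0,0],[0,-0.430,-0.087,0.0,0],[0,-0.430,-0.087,0,0],[0,-0.430,-0.087,0,0],[0,-0.430,-0.087,0.0,0],[0,-0.430,-0.087,0.0,0],[0,-0.430,-0.087,0.0,0],[0,-0.430,-0.087,0.0,0]]]'; python3 -c "from h import *;go(1,55)"
```

```text
t: 1.7
eef_pos: [532.0, -147.8, 214.4]
tcp_rot: [-3.142, -0.0, 2.18]
ft_force: [1.1, 0.7, 0.5]
opening: 0.006
t 1.7 target [ 547.7 -182.8   55. ] now [ 532.  -147.8  214.4] [-3.142 -0.     2.18 ] shift [-37.7  -7.2 159.4] turn -0.0 F [1.1 0.7 0.5] op 0.01 j6 -1.0
```

```bash
python3 -m pendant '[[[0,-0.038,-0.007,0.0,0],[0,-0.038,-0.007,0.05,0],[0,-0.038,-0.007,0.09,0],[0,-0.038,-0.007,0.12,0],[0,-0.038,-0.007,0.145,0],[0,-0.038,-0.007,0.155,0],[0,-0.038,-0.007,0.155,0],[0,-0.038,-0.007,0.155,0]]]'
python3 - <<'E'
from h import *
go(1,28)
snap('wrist','w1.png')
E
```

```text
t: 2.5
eef_pos: [548.2, -181.0, 60.5]
tcp_rot: [3.141, 0.001, 2.181]
ft_force: [0.1, 0.1, -0.2]
opening: 0.006
t 2.5 target [ 547.7 -182.8   28. ] now [ 548.2 -181.    60.5] [3.141e+00 1.000e-03 2.181e+00] shift [-1.2 -1.5 32.5] turn 0.0 F [ 0.1  0.1 -0.2] op 0.01 j6 -1.04
```

View pics/w1.png

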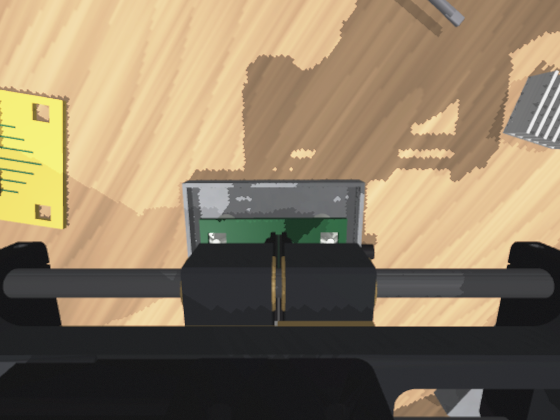

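The wrist view shows the fingertips centred between the two posts at (217,238) and (329,238), over bare board. Pressing gradually.

```bash
python3 -m pendant '[[[0,-0.001,-0.001,0.012,0],[0,-0.001,-0.001,0.018,0],[0,-0.001,-0.001,0.021,0],[0,-0.001,-0.001,0.023,0],[0,-0.001,-0.001,0.025,0],[0,-0.001,-0.001,0.026,0],[0,-0.001,-0.001,0.027,0],[0,-0.001,-0.001,0.028,0]]]'; python3 -c "from h import *;go(1,28)"
```

```text
t: 3.35
eef_pos: [547.8, -182.4, 32.1]
tcp_rot: [3.141, 0.001, 2.181]
ft_force: [1.0, -0.3, -0.1]
opening: 0.004
t 3.35 target [ 547.7 -182.8   28. ] now [ 547.8 -182.4   32.1] [3.141e+00 1.000e-03 2.181e+00] shift [-0.3 -0.3  4.1] turn 0.0 F [ 1.  -0.3 -0.1] op 0.0 j6 -1.05
```

```bash
python3 -m pendant '[[[0,0,0,0.001,0],[0,0,0,0.002,0],[0,0,0,0.003,0],[0,0,0,0.004,0],[0,0,0,0.0045,0],[0,0,0,0.005,0],[0,0,0,0.005,0],[0,0,0,0.005,0]]]'; python3 -c "from h import *;go(1,28);snap('top')
snap('scene')
c=dict(np.load('top.npz'));cv2.imwrite('pics/t2.png',cv2.resize(c['image'][85:205,325:470],None,fx=5,fy=5))"
```

```text
t: 4.15
eef_pos: [547.7, -182.3, 28.9]
tcp_rot: [3.141, 0.001, 2.181]
ft_force: [-8.3, 3.7, 30.8]
opening: 0.004
t 4.15 target [ 547.7 -182.8   28. ] now [ 547.7 -182.3   28.9] [3.141e+00 1.000e-03 2.181e+00] shift [-0.4 -0.3  0.9] turn 0.001 F [-8.3  3.7 30.8] op 0.0 j6 -1.05
```

View pics/t2.png

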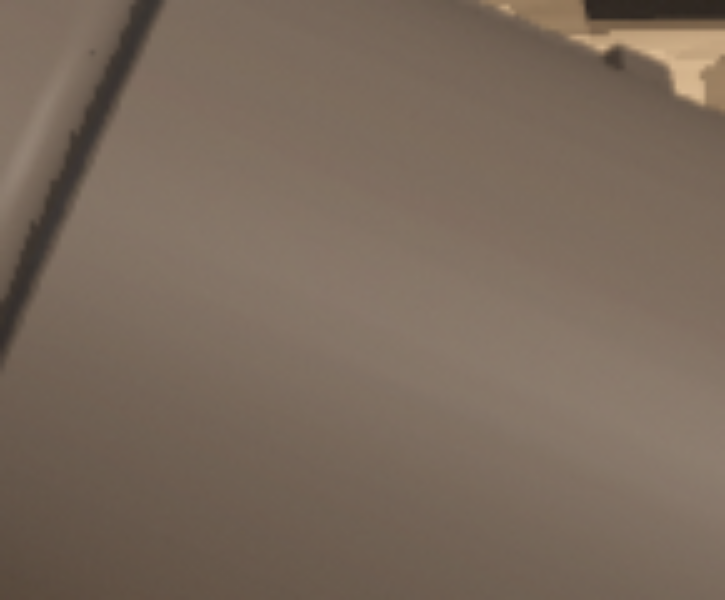

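The top view is blocked by the arm, but there is firm contact at 28.9 mm with 31 N, so this end is home. Lifting and going over to the other end.

```bash
python3 -m pendant '[[[0,0,0,-0.02,0],[0,0,0,-0.06,0],[0,-0.04,0,-0.075,0],[0,-0.09,0,-0.075,0],[0,-0.13,0,-0.075,0],[0,-0.14,0,-0.075,0],[0,-0.14,0,-0.07,0],[0,-0.14,0,-0.06,0]]]'; python3 -c "from h import *;go(-1,28)"
```

```text
t: 5.05
eef_pos: [627.1, -296.1, 86.0]
tcp_rot: [-3.142, -0.001, 2.181]
ft_force: [0.5, -0.1, 0.3]
opening: 0.005
t 5.05 target [ 627.9 -297.6   28. ] now [ 627.1 -296.1   86. ] [-3.142e+00 -1.000e-03  2.181e+00] shift [-1.7 -0.3 58. ] turn 0.001 F [ 0.5 -0.1  0.3] op 0.01 j6 -1.15
```

```bash
python3 -m pendant '[[[0,-0.001,0,0.02,0],[0,-0.001,0,0.036,0],[0,-0.001,0,0.042,0],[0,-0.001,0,0.045,0],[0,-0.001,0,0.048,0],[0,-0.001,0,0.05,0],[0,-0.001,0,0.052,0],[0,-0.001,0,0.053,0]]]'; python3 -c "from h import *;go(-1,28)"
```

```text
t: 5.85
eef_pos: [628.5, -297.7, 34.9]
tcp_rot: [3.141, 0.001, 2.181]
ft_force: [-0.5, -0.4, 0.0]
opening: 0.007
t 5.85 target [ 627.9 -297.6   28. ] now [ 628.5 -297.7   34.9] [3.141e+00 1.000e-03 2.181e+00] shift [ 0.5 -0.5  6.9] turn 0.0 F [-0.5 -0.4  0. ] op 0.01 j6 -1.15
```

```bash
python3 -m pendant '[[[0,0,0,0.001,0],[0,0,0,0.002,0],[0,0,0,0.003,0],[0,0,0,0.004,0],[0,0,0,0.005,0],[0,0,0,0.006,0],[0,0,0,0.007,0],[0,0,0,0.007,0]]]'; python3 -c "from h import *;go(-1,28)"
```

```text
t: 6.65
eef_pos: [628.3, -297.8, 28.3]
tcp_rot: [3.141, 0.001, 2.181]
ft_force: [-5.4, 2.6, 15.1]
opening: 0.004
t 6.65 target [ 627.9 -297.6   28. ] now [ 628.3 -297.8   28.3] [3.141e+00 1.000e-03 2.181e+00] shift [ 0.4 -0.3  0.3] turn 0.0 F [-5.4  2.6 15.1] op 0.0 j6 -1.15
```

Contact at 28.3 mm with 15 N. I'll press slightly harder, then retract clear of the top camera's view.

```bash
python3 -m pendant '[[[0,0,0,0.0005,0],[0,0,0,0.001,0],[0,0,0,0.001,0],[0,0,0,0.001,0],[0,0,0,0.001,0],[0,0,0,0.001,0],[0,0,0,0.001,0],[0,0,0,0.001,0]]]'; python3 -m pendant '[[[0,0,0,-0.02,0],[0,0,0,-0.06,0],[0,0,0,-0.1,0],[0,0,0,-0.15,0],[0,0.05,0,-0.18,0],[0,0.1,0,-0.18,0],[0,0.15,0,-0.18,0],[0,0.2,0,-0.18,0]]]';python3 -m pendant '[[[0,0.35,0,0,0],[0,0.35,0,0,0],[0,0.35,0,0,0],[0,0.35,0,0,0],[0,0.35,0,0,0],[0,0.35,0,0,0],[0,0.35,0,0,0],[0,0.35,0,0,0]]]'
cat > chk.py <<'E'
from h import *
c=snap('top');im=c['image']
hsv=cv2.cvtColor(im,cv2.COLOR_BGR2HSV)
m=cv2.inRange(hsv,(40,80,30),(85,255,255));v,u=np.where(m>0)
k=(v>85)&(v<205)&(u>325)&(u<470)&(c['range_z'][v,u]>0)
P=np.array([world(c,x,y,0) for x,y in zip(u[k],v[k])]);P=P[(P[:,2]>15)&(P[:,2]<50)]
s=(P[:,:2]-C)@L; t=(P[:,:2]-C)@np.array([L[1],-L[0]])
for e in(1,-1):
  for f in (1,-1):
    w=(e*s>50)&(f*t>15);print(e,f,w.sum(),P[w,2].mean().round(2) if w.any() else None)
r=cv2.minAreaRect(P[:,:2].astype(np.float32));print(r)
sc=snap('scene')
cv2.imwrite('pics/fin.png',np.hstack([cv2.resize(im[85:205,325:470],(400,331),interpolation=2),cv2.resize(sc['image'][175:258,95:220],(400,331)[:2],interpolation=2)]))
go(-1,28)
E
python3 chk.py
```

```text
t: 7.45
eef_pos: [628.4, -297.9, 28.2]
tcp_rot: [3.141, 0.001, 2.181]
ft_force: [-7.5, 3.8, 23.0]
opening: 0.004
t: 8.25
eef_pos: [516.5, -138.5, 205.9]
tcp_rot: [3.141, 0.0, 2.18]
ft_force: [1.5, -0.3, -0.1]
opening: 0.005
t: 9.05
eef_pos: [314.0, 150.4, 205.8]
tcp_rot: [3.142, -0.001, 2.188]
ft_force: [1.4, -1.2, 1.1]
opening: 0.006
1 1 185 27.87
1 -1 190 27.54
-1 1 169 27.8
-1 -1 180 27.6
((587.9585571289062, -240.1168670654297), (94.57008361816406, 169.48403930664062), 35.33168029785156)
t 9.15 target [ 627.9 -297.6   28. ] now [317.1 147.8 205.9] [3.141 0.    2.184] shift [-543.    -2.5  178.1] turn 0.004 F [ 0.  -0.2 -0.6] op 0.0 j6 -0.37
```

View pics/fin.png

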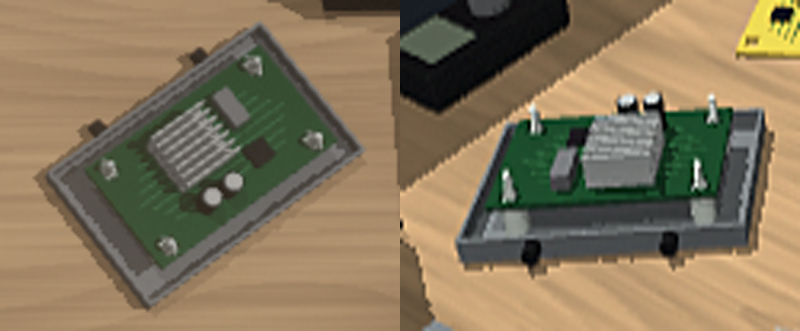

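The board is flat, with all four corners at 27.5–27.9 mm (28 expected), and the posts stand proud through it at all four holes. The arm is clear, so I'm handing in.

```bash
python3 -c "from cell import env;print(env.job_done())"
```

```text
the job is handed in; nothing more can be done
None
```

I pressed the heat-sink board down at one end and then the other with closed fingertips. Then I lifted clear and handed the job in at about 9.2 s.

- **Press readings:** the first end stopped firmly at 28.9 mm with about 31 N, and the second at 28.2 mm with 23 N. That is above the 5 to 10 N you gave for clicking through, because I pressed on until the board met the shoulders. I never saw the clicks themselves as force peaks; force was read only at the end of each call.
- **Final check, arm withdrawn:** the board's top face measured 27.5 to 27.9 mm at all four corners, against 28 mm expected. It lies flat, and all four posts show above the board.
- **Position:** the board shifted less than 1 mm in the plane, and the wrist force was back to about zero.

No check failed. One mid-job top-camera view was blocked by the arm, so it showed nothing.

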